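# Load the calibration discs into their coin cradles

### The arm

A 7-joint arm with a two-finger parallel gripper is mounted at the origin on the work surface. World frame = base frame: x ahead of the robot, y to its left, z up, the work surface at z = 0. Lengths are in m, angles in rad, forces in N, time in s.
With the tool pointing down it reaches from about 0.4 to 0.85 m from the base axis. Payload 4.5 kg.
Tool frame: the origin (TCP) lies midway between the tips of the shut fingers; the grasp point (between the pads) lies 19 mm behind it; z points along the fingers, y is the line along which they close (so a half turn about z gives the same grasp; the last joint's range is limited). The gripper opens to 85 mm and grips with 20 to 120 N. Pads are 22 mm wide; open, the fingers measure 114 mm over their backs; the gripper's body (76 mm by 85 mm) begins 54 mm behind the grasp point. The pads swing forward as they close: fully open they stand 13 mm farther back than shut.
Start: joints at [-1.084, 0.689, -0.195, 1.565, 0.157, 0.902, -0.215], TCP at [0.273, 0.562, 0.231] pointing down, gripper open.
Joint ranges: [-3.01, 3.01], [-0.46, 2.08], [-1.47, 1.51], [0.13, 2.56], [-1, 4.14], [0.04, 2.09], [-2.66, 2.66]. Speed limits (rad/s): [2.57, 2.57, 3.14, 3.14, 3.14, 3.14, 3.14].

### API

Orientations are given as [roll, pitch, yaw] about the fixed x, y, z axes, in that order (R = Rz(yaw) Ry(pitch) Rx(roll)).
In Python, from station import observe, eyes, job_done gives the robot as it stands.
- The arm moves only by the tool send_rows, never from a script. Its argument "steps" is text: rows parted by semicolons, each of 7 numbers parted by spaces: the turn, a rotation vector about the tool's x, y, z in rad, then the shift along the tool's x, y, z in m, then the gripper command: -1 is fully open, 1 is shut, values between are in proportion. A call has exactly 5 rows; each row shifts and turns the commanded pose from where the row before left it, along the tool's axes as they then stand; what a row does not reach is not made up. A row lasts 1/8 s, in which the tool goes at most 62.5 mm and 10.7 degrees, less where a joint would pass 70% of its speed; a pose out of reach is approached as far as the arm can. A call with a gripper value outside its range is refused whole. The fingers move at their own pace and stop on an object; "force" is the grip in N (left out, the last holds). Time passes only in rows, so rows that do not move let the fingers close, or fill a call up. It gives the time, the measured TCP pose, the force, the opening and the grip force at its end, in the units of the state.
- observe(): the state, without advancing time (a new reading comes with each control period).
- eyes.read_camera(name): name is "scene" or "top" or "wrist"; returns (picture, depth): 480x640x3 uint8, blue, green, red; 480x640 float32, m along the optical axis (not along the pixel's ray), 0 where there is no reading.
- eyes.calibration(name): a dict with "fx", "fy", "cx", "cy" (pixels), "extrinsics" (4x4, takes a point from camera to world coordinates). Camera axes: x right, y down, z forward; pixel columns grow to the right and rows downward; lengths in m; the calibration is good to about 2 mm. A picture is of the moment at which its call begins: read the wrist's pose just before it. calibration takes no time and is no camera call; for the wrist camera it gives the pose at the moment of the call.
- job_done(): hands the job in; it is judged then, once.
The state is a dict: "time": time; "joint_positions": joint angles; "joint_vel": joint speeds; "effort": joint torques, N m; "tool_pos": TCP position; "orientation": TCP orientation; "contact_force": force on the tool from outside, world axes, zero at the start; "wrist_torque": the same for the moment, N m; "opening": opening from 0.0 (shut) to 1.0 (fully open); "gripper_force": force on a finger pad.
Only numpy, scipy, OpenCV 4.12 (cv2) and the standard library are available. Lean on these libraries where they do the work, as an engineer would, in place of code of your own. Each camera call takes 0.05 s, during which the arm holds its last target. There are 200 camera calls.

### The job

Get the calibration set ready for testing: put each of the four round aluminium discs flat in the pocket of the orange cradle of its size, the smallest disc in the smallest cradle and so on up to the largest disc in the largest cradle. Leave the two square pieces with the same knobs, the grey coil module and the square gauge plate, where they are.

Things in the scene. Friction and masses are not known exactly. Their poses are not given: they have to be found in the camera images.
- disc_a: The smallest of the four loose round calibration discs: polished aluminium disc 28 mm across and 7 mm thick, lying flat, with an upright round dark steel grip knob 16 mm across on its centre; the knob's top is 40 mm above the disc's underside. Origin at the centre of the underside, z up along the knob; its yaw means nothing.
- disc_b: The second smallest of the four loose round calibration discs: polished aluminium disc 40 mm across and 7 mm thick, lying flat, with an upright round dark steel grip knob 16 mm across on its centre; the knob's top is 40 mm above the disc's underside. Origin at the centre of the underside, z up along the knob; its yaw means nothing.
- disc_c: The second largest of the four loose round calibration discs: polished aluminium disc 52 mm across and 7 mm thick, lying flat, with an upright round dark steel grip knob 16 mm across on its centre; the knob's top is 40 mm above the disc's underside. Origin at the centre of the underside, z up along the knob; its yaw means nothing.
- disc_d: The largest of the four loose round calibration discs: polished aluminium disc 64 mm across and 7 mm thick, lying flat, with an upright round dark steel grip knob 16 mm across on its centre; the knob's top is 40 mm above the disc's underside. Origin at the centre of the underside, z up along the knob; its yaw means nothing.
- cradle_a: The smallest of the four orange plastic coin cradles, fixed to the counter: a shallow round dish 56 mm across outside, with a round pocket 44 mm across inside a 6 mm wide rim. The pocket floor is 4 mm, the rim's top 9 mm above the counter. Origin at the centre of the underside, on the counter, z up. Fixed for the whole run, elsewhere at each start; its yaw means nothing.
- cradle_b: The second smallest of the four orange plastic coin cradles, fixed to the counter: a shallow round dish 68 mm across outside, with a round pocket 56 mm across inside a 6 mm wide rim. The pocket floor is 4 mm, the rim's top 9 mm above the counter. Origin at the centre of the underside, on the counter, z up. Fixed for the whole run, elsewhere at each start; its yaw means nothing.
- cradle_c: The second largest of the four orange plastic coin cradles, fixed to the counter: a shallow round dish 80 mm across outside, with a round pocket 68 mm across inside a 6 mm wide rim. The pocket floor is 4 mm, the rim's top 9 mm above the counter. Origin at the centre of the underside, on the counter, z up. Fixed for the whole run, elsewhere at each start; its yaw means nothing.
- cradle_d: The largest of the four orange plastic coin cradles, fixed to the counter: a shallow round dish 92 mm across outside, with a round pocket 80 mm across inside a 6 mm wide rim. The pocket floor is 4 mm, the rim's top 9 mm above the counter. Origin at the centre of the underside, on the counter, z up. Fixed for the whole run, elsewhere at each start; its yaw means nothing.
- coil_module: Loose grey plastic sensor coil module to be left alone: square block 48 x 48 x 12 mm with a copper face and, on its centre, the same 16 mm grip knob up to 40 mm. Origin at the centre of the underside, z up.
- square_gauge: Loose square aluminium gauge plate to be left alone: 50 x 50 x 7 mm, with the same 16 mm grip knob on its centre up to 40 mm. Origin at the centre of the underside, z up.
Things that resemble listed ones, but are neither listed nor needed, are in the scene too. Leave any blue look-alike of the disc_b alone.

How it is judged:
By the outcome, as a careful person would: the job done as asked, in the order asked, and still so for the second after the job is handed in, with the robot touching nothing.
It also fails if it takes over 96 s, if anything falls off the work surface, if the arm or the gripper's body presses on something with over 40 N, if the wrist force passes 120 N, or if a joint passes its speed limit or range.

## Working session

There is one attempt and no reset: what is moved stays moved. The work goes in short steps, Python scripts to look and compute and a tool call to move; the robot and the scene stay as the last step left them, time stands still between calls to the robot, and variables do not carry over. Pictures are saved under pics/ and viewed, at most 14 in all, crops included, and the job is handed in when it is done.

Besides the shell and the picture viewer there is one more tool, called after "Call:" by a JSON object that holds its "method" and its "body". send_rows: Moves the arm, as the interface text tells. Its arguments: {"type":"object","properties":{"steps":{"type":"string"},"force":{"type":"number"}},"required":["steps"]}

```bash
ls; mkdir -p pics
cat > h.py <<'E'
import numpy as np, cv2
from station import observe, eyes, job_done
def grab(name,fn=None):
    c=eyes.calibration(name); im,d=eyes.read_camera(name)
    if fn: cv2.imwrite('pics/'+fn,im)
    v,u=np.mgrid[0:480,0:640]
    P=np.stack([(u-c['cx'])/c['fx']*d,(v-c['cy'])/c['fy']*d,d],-1)
    T=np.array(c['extrinsics']); W=P@T[:3,:3].T+T[:3,3]
    W[d==0]=np.nan
    return im,W,T
E
python3 - <<'E'
from h import *
im,W,T=grab('top','top1.png'); np.savez('top1.npz',im=im,W=W)
print(T.round(3)); 
im,W,T=grab('scene','scene1.png');np.savez('scene1.npz',im=im,W=W)
s=observe();print(s['time'],s['tool_pos'],s['orientation'])
E
```

```text
pics
[[ 0.016 -0.988  0.157  0.432]
 [-1.    -0.012  0.027 -0.053]
 [-0.025 -0.157 -0.987  0.903]
 [ 0.     0.     0.     1.   ]]
0.1 [0.27319621 0.56149438 0.23055911] [-3.13994997e+00  1.15601529e-04  2.68888979e+00]
```

View pics/top1.png

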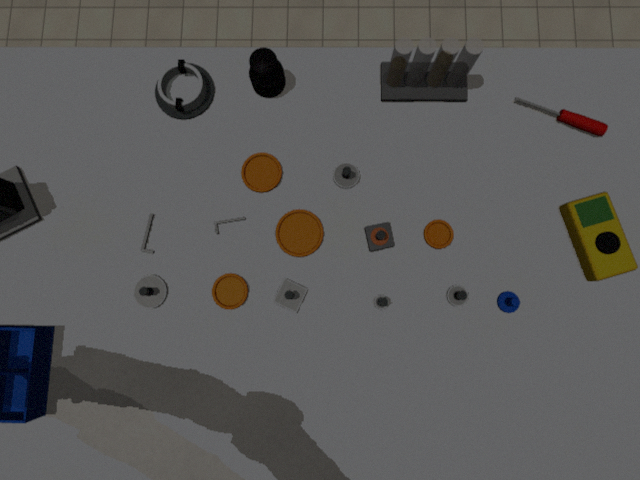

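View pics/scene1.png

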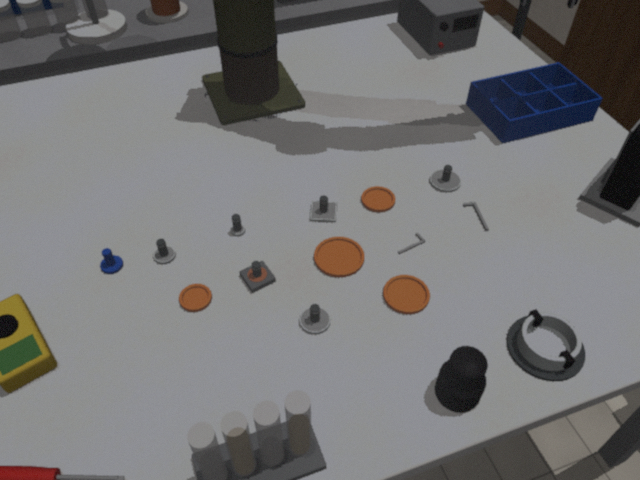

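The top view shows cradles at (262,172), (300,232), (230,291) and (438,234). Discs with knobs are at (150,291), (347,176), (457,295) and (382,302). Things that could be mistaken for a disc are the square gauge at (292,295), the coil module at (380,237) and the blue look-alike at (508,301). Next I'll measure each one.

Run:
```python
from h import *
f=np.load('top1.npz');im,W=f['im'],f['W']
hsv=cv2.cvtColor(im,cv2.COLOR_BGR2HSV)
print('floor z',np.nanmedian(W[380:400,420:600,2]))
m=((hsv[...,0]<20)&(hsv[...,1]>150)).astype(np.uint8)
for n,(u,v) in dict(c1=(262,172),c2=(300,232),c3=(230,291),c4=(438,234)).items():
    k=np.zeros_like(m);cv2.circle(k,(u,v),32,1,-1);cs,_=cv2.findContours(m*k,cv2.RETR_EXTERNAL,cv2.CHAIN_APPROX_NONE)
    c=max(cs,key=cv2.contourArea);fill=np.zeros_like(m);cv2.drawContours(fill,[c],-1,1,-1)
    p=W[fill>0];p=p[~np.isnan(p[:,0])]
    print(n,'ctr',((p.min(0)+p.max(0))/2)[:2].round(4),p.mean(0).round(4),'diam',2*np.sqrt(len(p)*0+1)*0+np.ptp(p[:,:2],axis=0).round(4), 'z90',np.percentile(p[:,2],95).round(4))
for n,(u,v) in dict(d150=(150,291),d347=(347,176),d457=(457,295),d382=(382,302),sq=(292,295),coil=(380,237),blue=(508,301)).items():
    w=W[v-24:v+25,u-24:u+25].reshape(-1,3)
    t=w[w[:,2]>.033]; b=w[(w[:,2]>.0045)&(w[:,2]<.0095)]
    print(n,'knob',len(t),np.median(t,0).round(4),((t.min(0)+t.max(0))/2).round(4),'plate',((b.min(0)+b.max(0))/2).round(4),np.ptp(b,axis=0).round(4))
a=im[150:330,120:530];cv2.imwrite('pics/crop1.png',np.clip(cv2.resize(a,(800,351),interpolation=cv2.INTER_CUBIC)*1.7,0,255))
```

```text
floor z -0.00029737626180748045
c1 ctr [0.6792 0.0781] [0.6793 0.0787 0.0048] diam [0.077  0.0769] z90 0.0095
c2 ctr [0.5604 0.0024] [0.5609 0.0025 0.0046] diam [0.0883 0.0879] z90 0.0096
c3 ctr [0.4487 0.1304] [0.4488 0.1308 0.0051] diam [0.0633 0.0662] z90 0.0099
c4 ctr [ 0.5617 -0.2605] [ 0.5618 -0.2611  0.0051] diam [0.0529 0.0528] z90 0.0098
d150 knob 75 [0.4473 0.2808 0.0388] [0.4466 0.2812 0.0383] plate [0.4474 0.2816 0.007 ] [0.0619 0.0625 0.0049]
d347 knob 63 [ 0.675  -0.0869  0.0387] [ 0.6761 -0.087   0.0381] plate [ 0.664  -0.0789  0.0069] [0.0741 0.0692 0.0048]
d457 knob 71 [ 0.4472 -0.2927  0.0387] [ 0.4481 -0.293   0.0382] plate [ 0.4412 -0.2988  0.007 ] [0.0531 0.0488 0.0049]
d382 knob 66 [ 0.4344 -0.1524  0.0395] [ 0.4344 -0.1525  0.0395] plate [ 0.4463 -0.1452  0.007 ] [0.0495 0.0406 0.0049]
sq knob 67 [0.4442 0.0162 0.0393] [0.4442 0.0162 0.0388] plate [0.4376 0.0168 0.007 ] [0.0772 0.0632 0.0049]
coil knob 66 [ 0.5553 -0.1496  0.0391] [ 0.5555 -0.1499  0.0386] plate [ 0.5548 -0.1437  0.007 ] [0.0518 0.0638 0.0049]
blue knob 77 [ 0.438 -0.385  0.039] [ 0.438  -0.3864  0.0381] plate [ 0.4306 -0.3987  0.007 ] [0.0708 0.0622 0.0049][ WARN:0@0.348] global loadsave.cpp:1063 imwrite_ Unsupported depth image for selected encoder is fallbacked to CV_8U.
```

View pics/crop1.png

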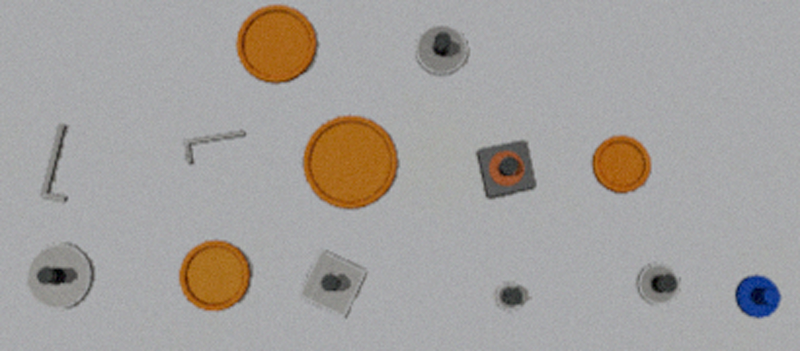

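Cradle sizes match: (438,234) is a, (230,291) is b, (262,172) is c and (300,232) is d. Discs: (382,302) is a, (457,295) is b, (347,176) is c and (150,291) is d. The coil (copper ring) and the gauge (square) are clearly distinct, as is the blue look-alike. I'll start towards disc a, aligning yaw to π on the way.

Call:
{"method": "send_rows", "body": {"steps": "0 0 -0.151 -0.05 -0.025 0 0; 0 0 -0.151 -0.047 -0.033 0 0; 0 0 -0.151 -0.041 -0.039 0 0; 0 0 0 -0.035 -0.045 0 0; 0 0 0 -0.02 -0.055 0 0", "force": 40}}

```text
time: 0.72
tool_pos: [0.434, 0.326, 0.231]
orientation: [3.141, 0.001, 3.141]
contact_force: [0.9, -0.3, -0.5]
opening: 0.502
gripper_force: 0.0
```

Call:
{"method": "send_rows", "body": {"steps": "0 0 0 0 -0.05 0.01 0; 0 0 0 0 -0.05 0.01 0; 0 0 0 0 -0.05 0.01 0; 0 0 0 0 -0.05 0.01 0; 0 0 0 0 -0.05 0.01 0"}}

```text
time: 1.35
tool_pos: [0.4321, 0.0759, 0.1809]
orientation: [3.142, 0.0, -3.141]
contact_force: [0.6, -0.3, 0.4]
opening: 0.499
gripper_force: 0.0
```

Call:
{"method": "send_rows", "body": {"steps": "0 0 0 0 -0.05 0.01 0; 0 0 0 0 -0.05 0.01 0; 0 0 0 0 -0.05 0.01 0; 0 0 0 0 -0.05 0.01 0; 0 0 0 0 -0.02 0.01 0"}}

```text
time: 1.98
tool_pos: [0.4316, -0.1458, 0.1306]
orientation: [-3.14, -0.001, 3.137]
contact_force: [0.1, 0.3, 0.3]
opening: 0.499
gripper_force: 0.0
```

```bash
cat >> h.py <<'E'
def near(x,y,fn=None,cam='wrist'):
    s=observe();im,W,T=grab(cam,fn)
    w=W.reshape(-1,3);w=w[np.hypot(w[:,0]-x,w[:,1]-y)<.04]
    for lo,hi in((.034,.046),(.005,.0105)):
        t=w[(w[:,2]>lo)&(w[:,2]<hi)]
        if len(t): print(len(t),'med',np.median(t,0).round(4),'mid',((t.min(0)+t.max(0))/2).round(4),'ext',np.ptp(t,axis=0).round(4))
    print(np.round(s['tool_pos'],4),s['time'])
E
python3 - <<'E'
from h import *
near(.434,-.152,'w1.png')
E
```

```text
529 med [ 0.4329 -0.1526  0.0388] mid [ 0.4335 -0.1527  0.0375] ext [0.0161 0.0166 0.0068]
531 med [ 0.4283 -0.1521  0.0061] mid [ 0.4316 -0.1529  0.0077] ext [0.0224 0.027  0.0054]
[ 0.4316 -0.1458  0.1306] 1.975
```

View pics/w1.png

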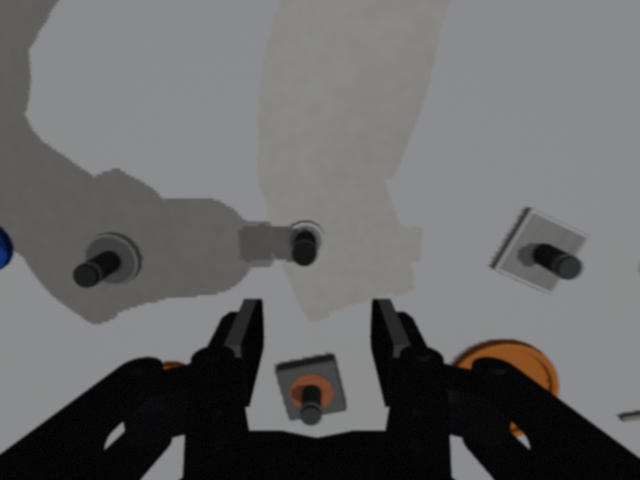

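The wrist view shows disc a's knob at (304,248), disc b at (110,260), the coil at (312,380) and the gauge at (550,250). The knob sits at (0.4335, −0.1527), the same as the top view gave. I'll descend and grip.

Call:
{"method": "send_rows", "body": {"steps": "0 0 0 -0.002 -0.007 0.03 0; 0 0 0 0 0 0.03 0; 0 0 0 0 0 0.03 0; 0 0 0 0 0 0.027 0; 0 0 0 0 0 0 0"}}

```text
time: 2.65
tool_pos: [0.4337, -0.1474, 0.013]
orientation: [3.14, -0.003, -3.138]
contact_force: [0.0, 0.4, 0.3]
opening: 0.502
gripper_force: 0.0
```

Call:
{"method": "send_rows", "body": {"steps": "0 0 0 0 0 0 1; 0 0 0 0 0 0 1; 0 0 0 0 0 0 1; 0 0 0 0 0 0 1; 0 0 0 0 0 0 1", "force": 40}}

```text
time: 3.28
tool_pos: [0.4351, -0.1492, 0.0153]
orientation: [3.141, 0.003, -3.141]
contact_force: [0.1, 0.7, 7.8]
opening: 0.168
gripper_force: 39.4
```

Call:
{"method": "send_rows", "body": {"steps": "0 0 0 0 0 -0.03 1; 0 0 0 0 0 -0.03 1; 0 0 0 -0.01 -0.01 -0.02 1; 0 0 0 -0.04 -0.035 0 1; 0 0 0 -0.04 -0.035 0 1"}}

```text
time: 3.9
tool_pos: [0.5252, -0.2308, 0.0956]
orientation: [3.142, 0.001, 3.142]
contact_force: [1.0, -0.3, -0.5]
opening: 0.172
gripper_force: 39.1
```

Call:
{"method": "send_rows", "body": {"steps": "0 0 0 -0.036 -0.031 0 1; 0 0 0 0 0 0 1; 0 0 0 0 0 0 1; 0 0 0 0 0 0 1; 0 0 0 0 0 0 1"}}

```text
time: 4.53
tool_pos: [0.5598, -0.2596, 0.0944]
orientation: [3.141, -0.001, -3.14]
contact_force: [0.5, 0.4, -0.5]
opening: 0.17
gripper_force: 39.1
```

Run:
```python
from h import *
s=observe();print(s['tool_pos'])
im,W,T=grab('wrist','w2.png');w=W.reshape(-1,3)
hsv=cv2.cvtColor(im,cv2.COLOR_BGR2HSV).reshape(-1,3)
t=w[(hsv[:,0]<20)&(hsv[:,1]>150)&(np.hypot(w[:,0]-.5617,w[:,1]+.2605)<.04)]
print(len(t),((t.min(0)+t.max(0))/2).round(4),np.ptp(t,axis=0).round(4))
```

```text
[ 0.55975503 -0.25964803  0.09444289]
4684 [ 0.5594 -0.2636  0.0893] [0.0486 0.0579 0.1771]
```

View pics/w2.png

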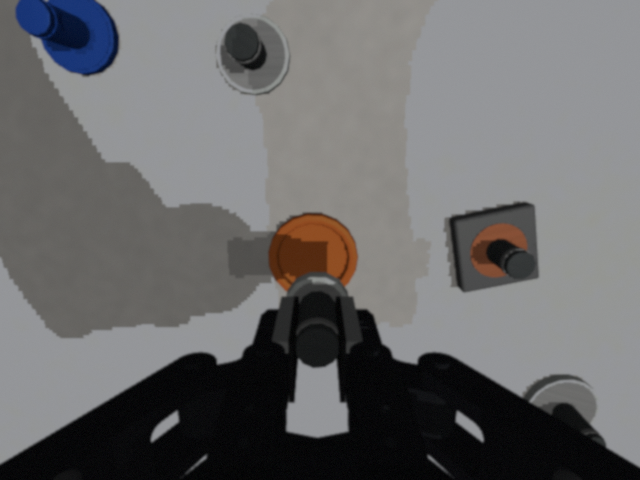

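The disc hangs upright in the gripper and the cradle is at (313,255), aligned within 2 mm. I'll lower, release and rise.

Call:
{"method": "send_rows", "body": {"steps": "0 0 0 -0.002 -0.001 0.03 1; 0 0 0 0 0 0.03 1; 0 0 0 0 0 0.015 1; 0 0 0 0 0 0 1; 0 0 0 0 0 0 1"}}

```text
time: 5.2
tool_pos: [0.5626, -0.2614, 0.0197]
orientation: [-3.142, 0.001, -3.141]
contact_force: [0.3, -0.8, -0.6]
opening: 0.169
gripper_force: 41.3
```

Call:
{"method": "send_rows", "body": {"steps": "0 0 0 0 0 0 0; 0 0 0 0 0 0 0; 0 0 0 0 0 0 0; 0 0 0 0 0 -0.03 0; 0 0 0 0 0 -0.05 0"}}

```text
time: 5.82
tool_pos: [0.5609, -0.261, 0.0986]
orientation: [3.14, -0.004, -3.141]
contact_force: [1.0, 0.3, 0.9]
opening: 0.503
gripper_force: 0.0
```

Call:
{"method": "send_rows", "body": {"steps": "0 0 0 0.03 -0.008 0 0; 0 0 0 0.03 -0.008 0 0; 0 0 0 0.03 -0.008 0 0; 0 0 0 0.023 -0.008 0 0; 0 0 0 0 0 0 0"}}

```text
time: 6.45
tool_pos: [0.4472, -0.2946, 0.0992]
orientation: [-3.141, -0.002, 3.139]
contact_force: [0.3, 0.8, -0.5]
opening: 0.504
gripper_force: 0.0
```

Run:
```python
from h import *
near(.448,-.293,'w3.png'); near(.5617,-.2605,None,'top')
```

```text
696 med [ 0.4467 -0.2938  0.0388] mid [ 0.4475 -0.2941  0.0374] ext [0.0163 0.0163 0.0067]
1912 med [ 0.4424 -0.2938  0.0062] mid [ 0.4474 -0.2938  0.0076] ext [0.0386 0.0393 0.0052]
[ 0.4472 -0.2946  0.0992] 6.45
66 med [ 0.5599 -0.2595  0.0429] mid [ 0.56   -0.2601  0.0417] ext [0.0148 0.0147 0.0084]
330 med [ 0.5625 -0.2582  0.008 ] mid [ 0.5631 -0.2615  0.0078] ext [0.054  0.0548 0.0055]
[ 0.4494 -0.2938  0.0995] 6.5
```

View pics/w3.png

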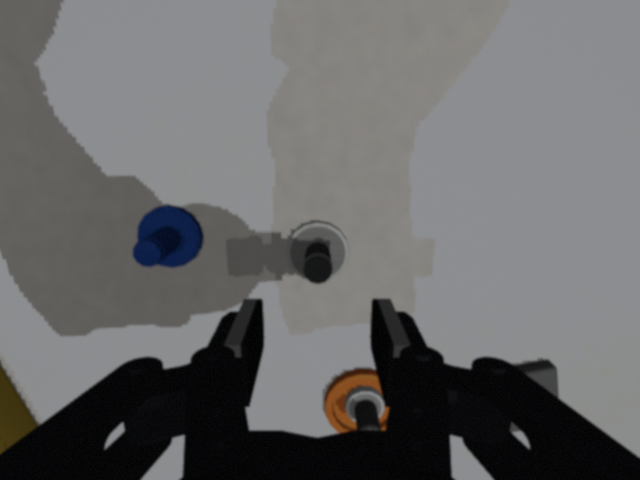

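Disc a sits in its cradle at (362,405), with its knob top about 4 mm higher than on the counter. Disc b's knob is at (318,262), directly below the gripper, and the blue look-alike at (165,240) is clear of the fingers.

Call:
{"method": "send_rows", "body": {"steps": "0 0 0 0 0 0.03 0; 0 0 0 0 0 0.03 0; 0 0 0 0 0 0.023 0; 0 0 0 0 0 0 0; 0 0 0 0 0 0 1"}}

```text
time: 7.18
tool_pos: [0.4508, -0.2931, 0.0169]
orientation: [-3.142, 0.002, -3.14]
contact_force: [-0.5, 0.2, -0.7]
opening: 0.3
gripper_force: 0.0
```

Call:
{"method": "send_rows", "body": {"steps": "0 0 0 0 0 0 1; 0 0 0 0 0 0 1; 0 0 0 0 0 0 1; 0 0 0 0 0 0 1; 0 0 0 0 0 -0.01 1"}}

```text
time: 7.8
tool_pos: [0.4488, -0.2934, 0.0264]
orientation: [3.141, -0.001, -3.141]
contact_force: [-0.6, 0.7, -1.2]
opening: 0.171
gripper_force: 39.1
```

Call:
{"method": "send_rows", "body": {"steps": "0 0 0 0 0 -0.04 1; 0 0 0 0 0.02 -0.04 1; 0 0 0 0 0.05 0 1; 0 0 0 0 0.05 0 1; 0 0 0 0 0.05 0 1"}}

```text
time: 8.43
tool_pos: [0.4491, -0.1224, 0.1069]
orientation: [-3.141, 0.001, 3.141]
contact_force: [1.2, -0.1, -1.1]
opening: 0.167
gripper_force: 39.1
```

Call:
{"method": "send_rows", "body": {"steps": "0 0 0 0 0.05 0 1; 0 0 0 0 0.05 0 1; 0 0 0 0 0.05 0 1; 0 0 0 0 0.05 0 1; 0 0 0 0 0.05 0 1"}}

```text
time: 9.05
tool_pos: [0.449, 0.1278, 0.1067]
orientation: [-3.141, 0.0, -3.142]
contact_force: [0.3, -0.4, -0.5]
opening: 0.165
gripper_force: 39.1
```

Call:
{"method": "send_rows", "body": {"steps": "0 0 0 0 0.004 0 1; 0 0 0 0 0 0 1; 0 0 0 0 0 0 1; 0 0 0 0 0 0 1; 0 0 0 0 0 0 1"}}

```text
time: 9.68
tool_pos: [0.4493, 0.1296, 0.1063]
orientation: [-3.141, -0.0, 3.14]
contact_force: [0.7, -0.6, -0.8]
opening: 0.171
gripper_force: 39.2
```

Call:
{"method": "send_rows", "body": {"steps": "0 0 0 0 0 0.04 1; 0 0 0 0 0 0.03 1; 0 0 0 0 0 0.015 1; 0 0 0 0 0 0 1; 0 0 0 0 0 0 1"}}

```text
time: 10.3
tool_pos: [0.4494, 0.1304, 0.0215]
orientation: [3.141, 0.0, 3.141]
contact_force: [0.3, 0.5, -0.2]
opening: 0.168
gripper_force: 42.4
```

Call:
{"method": "send_rows", "body": {"steps": "0 0 0 0 0 0 0; 0 0 0 0 0 0 0; 0 0 0 0 0 0 0; 0 0 0 0 0 -0.03 0; 0 0 0 0 0 -0.05 0"}}

```text
time: 10.92
tool_pos: [0.4483, 0.1302, 0.1012]
orientation: [-3.14, -0.003, -3.141]
contact_force: [0.6, 0.2, 0.2]
opening: 0.502
gripper_force: 0.0
```

Call:
{"method": "send_rows", "body": {"steps": "0 0 0 -0.038 -0.036 0 0; 0 0 0 -0.038 -0.036 0 0; 0 0 0 -0.038 -0.036 0 0; 0 0 0 -0.038 -0.036 0 0; 0 0 0 -0.038 -0.036 0 0"}}

```text
time: 11.55
tool_pos: [0.6401, -0.051, 0.1013]
orientation: [3.141, -0.0, 3.141]
contact_force: [0.6, 1.6, -1.3]
opening: 0.499
gripper_force: 0.0
```

Call:
{"method": "send_rows", "body": {"steps": "0 0 0 -0.037 -0.037 0 0; 0 0 0 0 0 0 0; 0 0 0 0 0 0 0; 0 0 0 0 0 0 0; 0 0 0 0 0 0 0"}}

```text
time: 12.18
tool_pos: [0.6758, -0.0851, 0.1015]
orientation: [3.141, -0.0, -3.139]
contact_force: [-0.1, -0.6, -0.1]
opening: 0.5
gripper_force: 0.0
```

Run:
```python
from h import *
near(.676,-.087,'w4.png'); near(.4487,.1304,'top2.png','top')
```

```text
684 med [ 0.6749 -0.0864  0.0388] mid [ 0.6754 -0.0862  0.0374] ext [0.016  0.0164 0.0068]
3779 med [ 0.6717 -0.0861  0.0062] mid [ 0.676  -0.0861  0.0077] ext [0.0511 0.051  0.0054]
[ 0.6758 -0.0851  0.1015] 12.175
69 med [0.446  0.1297 0.0432] mid [0.4461 0.1305 0.0401] ext [0.0145 0.0159 0.0111]
495 med [0.4482 0.1285 0.0085] mid [0.4497 0.1302 0.0077] ext [0.0653 0.0667 0.0055]
[ 0.6759 -0.0854  0.1015] 12.225
```

View pics/w4.png

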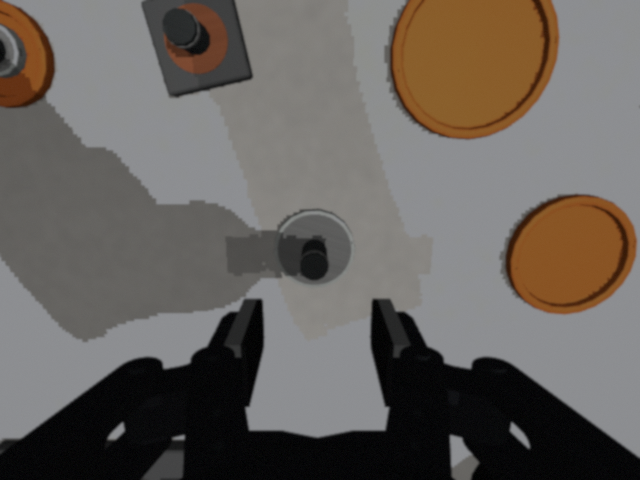

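Disc c (51 mm plate) is at (315,255) right under the gripper, and disc b is seated in its cradle. Gripping c.

Call:
{"method": "send_rows", "body": {"steps": "0 0 0 0 -0.001 0.03 0; 0 0 0 0 0 0.03 0; 0 0 0 0 0 0.025 0; 0 0 0 0 0 0 0; 0 0 0 0 0 0 1"}}

```text
time: 12.9
tool_pos: [0.6772, -0.0872, 0.0172]
orientation: [3.141, 0.002, -3.141]
contact_force: [0.9, -0.6, 0.2]
opening: 0.302
gripper_force: 0.0
```

Call:
{"method": "send_rows", "body": {"steps": "0 0 0 0 0 0 1; 0 0 0 0 0 0 1; 0 0 0 0 0 0 1; 0 0 0 0 0 0 1; 0 0 0 0 0 -0.01 1"}}

```text
time: 13.52
tool_pos: [0.6756, -0.0876, 0.0261]
orientation: [-3.141, -0.002, -3.141]
contact_force: [0.1, 0.4, -1.4]
opening: 0.169
gripper_force: 39.2
```

Call:
{"method": "send_rows", "body": {"steps": "0 0 0 0 0 -0.03 1; 0 0 0 0 0.01 -0.03 1; 0 0 0 0 0.05 0 1; 0 0 0 0 0.05 0 1; 0 0 0 0 0.04 0 1"}}

```text
time: 14.15
tool_pos: [0.6758, 0.0653, 0.0869]
orientation: [3.14, -0.0, -3.14]
contact_force: [0.7, -0.7, -0.2]
opening: 0.167
gripper_force: 39.2
```

Call:
{"method": "send_rows", "body": {"steps": "0 0 0 -0.003 0.013 0 1; 0 0 0 0 0 0.02 1; 0 0 0 0 0 0.03 1; 0 0 0 0 0 0.015 1; 0 0 0 0 0 0 1"}}

```text
time: 14.78
tool_pos: [0.679, 0.0726, 0.0201]
orientation: [-3.139, -0.001, 3.139]
contact_force: [0.3, 0.5, -0.6]
opening: 0.165
gripper_force: 43.1
```

Call:
{"method": "send_rows", "body": {"steps": "0 0 0 0 0.002 -0.001 1; 0 0 0 0 0.002 0 1; 0 0 0 0 0 0.001 1; 0 0 0 0 0 0 1; 0 0 0 0 0 0 1"}}

```text
time: 15.4
tool_pos: [0.6793, 0.0795, 0.0213]
orientation: [-3.142, -0.0, -3.141]
contact_force: [0.0, -0.2, -0.9]
opening: 0.169
gripper_force: 43.1
```

Call:
{"method": "send_rows", "body": {"steps": "0 0 0 0 0 0 0; 0 0 0 0 0 0 0; 0 0 0 0 0 0 0; 0 0 0 0 0 -0.03 0; 0 0 0 0 0 -0.05 0"}}

```text
time: 16.02
tool_pos: [0.6777, 0.0791, 0.1003]
orientation: [-3.141, -0.004, -3.141]
contact_force: [0.5, 0.1, 0.2]
opening: 0.503
gripper_force: 0.0
```

Call:
{"method": "send_rows", "body": {"steps": "0 0 0 0.039 0.034 0 0; 0 0 0 0.039 0.034 0 0; 0 0 0 0.039 0.034 0 0; 0 0 0 0.039 0.034 0 0; 0 0 0 0.039 0.034 0 0"}}

```text
time: 16.65
tool_pos: [0.4832, 0.2507, 0.1016]
orientation: [3.141, 0.001, 3.142]
contact_force: [0.2, -0.2, 0.2]
opening: 0.499
gripper_force: 0.0
```

Call:
{"method": "send_rows", "body": {"steps": "0 0 0 0.037 0.032 0 0; 0 0 0 0 0 0 0; 0 0 0 0 0 0 0; 0 0 0 0 0 0 0; 0 0 0 0 0 0 0"}}

```text
time: 17.27
tool_pos: [0.4482, 0.2804, 0.1012]
orientation: [-3.141, 0.0, 3.139]
contact_force: [0.4, 0.1, 0.2]
opening: 0.503
gripper_force: 0.0
```

Run:
```python
from h import *
near(.447,.281,'w5.png'); near(.6792,.0783,'top3.png','top')
```

```text
685 med [0.4454 0.2818 0.0388] mid [0.4461 0.2818 0.0375] ext [0.0159 0.0158 0.0068]
6322 med [0.4426 0.2819 0.0062] mid [0.4465 0.2817 0.0077] ext [0.0632 0.063  0.0055]
[0.4482 0.2804 0.1012] 17.275
66 med [0.6754 0.0795 0.0431] mid [0.6763 0.0798 0.0409] ext [0.0162 0.015  0.0101]
591 med [0.6765 0.0758 0.0085] mid [0.6798 0.0786 0.0077] ext [0.078  0.0782 0.0055]
[0.448  0.2806 0.1012] 17.325
```

View pics/w5.png

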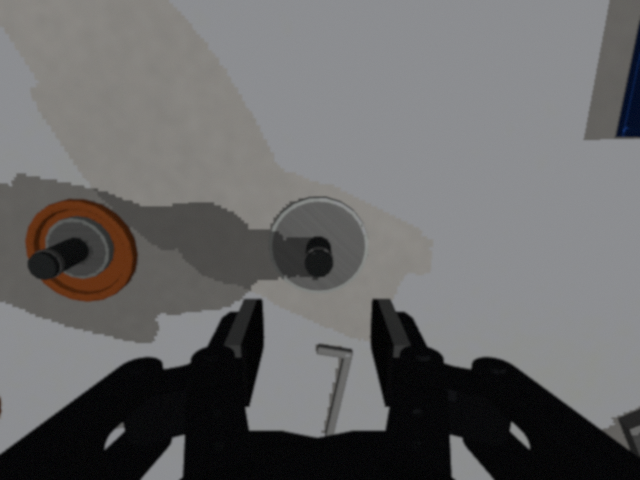

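Disc d (63 mm plate) is at (318,250), centred under the gripper. Disc b sits flat in its cradle at (80,248), and disc c is seated. Gripping d.

Call:
{"method": "send_rows", "body": {"steps": "0 0 0 0.001 0.001 0.03 0; 0 0 0 0 0 0.03 0; 0 0 0 0 0 0.025 0; 0 0 0 0 0 0 0; 0 0 0 0 0 0 1"}}

```text
time: 18.0
tool_pos: [0.4467, 0.2827, 0.017]
orientation: [3.141, 0.001, 3.142]
contact_force: [0.2, 0.4, -0.6]
opening: 0.303
gripper_force: 0.0
```

Call:
{"method": "send_rows", "body": {"steps": "0 0 0 0 0 0 1; 0 0 0 0 0 0 1; 0 0 0 0 0 0 1; 0 0 0 0 0 0 1; 0 0 0 0 0 -0.01 1"}}

```text
time: 18.62
tool_pos: [0.446, 0.2823, 0.0266]
orientation: [-3.141, -0.0, -3.141]
contact_force: [-0.1, -0.2, -1.2]
opening: 0.171
gripper_force: 39.1
```

Call:
{"method": "send_rows", "body": {"steps": "0 0 0 0 0 -0.04 1; 0 0 0 0 0 -0.04 1; 0 0 0 -0.019 -0.047 0 1; 0 0 0 -0.019 -0.047 0 1; 0 0 0 -0.019 -0.047 0 1"}}

```text
time: 19.25
tool_pos: [0.5038, 0.14, 0.107]
orientation: [3.142, 0.001, -3.141]
contact_force: [0.5, 0.7, -1.6]
opening: 0.172
gripper_force: 39.2
```

Call:
{"method": "send_rows", "body": {"steps": "0 0 0 -0.019 -0.047 0 1; 0 0 0 -0.019 -0.047 0 1; 0 0 0 -0.019 -0.044 0 1; 0 0 0 0 0 0 1; 0 0 0 0 0 0 1"}}

```text
time: 19.88
tool_pos: [0.5599, 0.004, 0.1066]
orientation: [3.141, -0.0, -3.141]
contact_force: [-0.0, 0.2, -1.1]
opening: 0.169
gripper_force: 39.3
```

Call:
{"method": "send_rows", "body": {"steps": "0 0 0 -0.001 -0.001 0.04 1; 0 0 0 0 0 0.03 1; 0 0 0 0 0 0.015 1; 0 0 0 0 0 0 1; 0 0 0 0 0 0 1"}}

```text
time: 20.5
tool_pos: [0.5616, 0.0035, 0.0219]
orientation: [3.141, 0.001, -3.14]
contact_force: [0.3, -0.5, -0.9]
opening: 0.167
gripper_force: 41.8
```

Call:
{"method": "send_rows", "body": {"steps": "0 0 0 0 0 0 0; 0 0 0 0 0 0 0; 0 0 0 0 0 0 0; 0 0 0 0 0 -0.03 0; 0 0 0 0 0 -0.05 0"}}

```text
time: 21.12
tool_pos: [0.56, 0.0024, 0.1009]
orientation: [-3.141, -0.004, -3.141]
contact_force: [1.4, -0.3, 0.5]
opening: 0.501
gripper_force: 0.0
```

Call:
{"method": "send_rows", "body": {"steps": "0 0 0 0 0.04 -0.05 0; 0 0 0 0 0.05 -0.03 0; 0 0 0 0 0.05 0 0; 0 0 0 0 0.05 0 0; 0 0 0 0 0.03 0 0"}}

```text
time: 21.75
tool_pos: [0.5605, 0.2251, 0.1805]
orientation: [3.14, 0.0, -3.138]
contact_force: [0.6, 0.4, -1.1]
opening: 0.502
gripper_force: 0.0
```

Run:
```python
from h import *
im,W,T=grab('top','top4.png')
im,W,T=grab('scene');cv2.imwrite('pics/scene4.png',cv2.resize(im[120:400,50:500],(800,498),interpolation=cv2.INTER_CUBIC))
for p in((.5617,-.2605),(.4487,.1304),(.6792,.0783),(.5604,.0024),(.4442,.0162),(.5554,-.1498),(.438,-.386)):near(*p,None,'top')
```

```text
66 med [ 0.5597 -0.2594  0.0427] mid [ 0.5602 -0.2601  0.0409] ext [0.0145 0.0143 0.0095]
338 med [ 0.5625 -0.2595  0.0079] mid [ 0.563  -0.2615  0.0077] ext [0.0539 0.0551 0.0054]
[0.5601 0.2272 0.1805] 21.85
68 med [0.446  0.1295 0.043 ] mid [0.4461 0.1311 0.0406] ext [0.0145 0.0162 0.0103]
467 med [0.4482 0.1284 0.0082] mid [0.4497 0.1302 0.0078] ext [0.0653 0.0664 0.0055]
[0.5605 0.2237 0.1802] 21.9
65 med [0.6748 0.0794 0.043 ] mid [0.6763 0.08   0.0401] ext [0.0167 0.0152 0.0111]
599 med [0.6777 0.0781 0.0084] mid [0.6796 0.0785 0.0077] ext [0.078  0.0777 0.0055]
[0.5609 0.2212 0.1799] 21.95
60 med [0.5599 0.0038 0.0433] mid [0.5605 0.004  0.0416] ext [0.015  0.0149 0.0086]
496 med [0.5559 0.0028 0.009 ] mid [0.5602 0.0023 0.0078] ext [0.0772 0.0799 0.0055]
[0.5613 0.2199 0.1798] 22.0
67 med [0.4442 0.0161 0.0391] mid [0.4442 0.0162 0.0384] ext [0.0144 0.0144 0.007 ]
580 med [0.4443 0.0162 0.0071] mid [0.444  0.0168 0.0077] ext [0.0643 0.0631 0.0055]
[0.5614 0.2193 0.1798] 22.05
66 med [ 0.5554 -0.1495  0.0392] mid [ 0.5557 -0.1497  0.0388] ext [0.0149 0.0151 0.0087]
148 med [ 0.5517 -0.1491  0.0096] mid [ 0.556  -0.1493  0.0081] ext [0.0541 0.0529 0.0048]
[0.5615 0.2193 0.1799] 22.1
74 med [ 0.4381 -0.3853  0.0394] mid [ 0.438  -0.386   0.0384] ext [0.0142 0.0147 0.0084]
229 med [ 0.4378 -0.3815  0.0071] mid [ 0.4373 -0.3862  0.0077] ext [0.0383 0.0384 0.0054]
[0.5616 0.2195 0.18  ] 22.15
```

View pics/scene4.png

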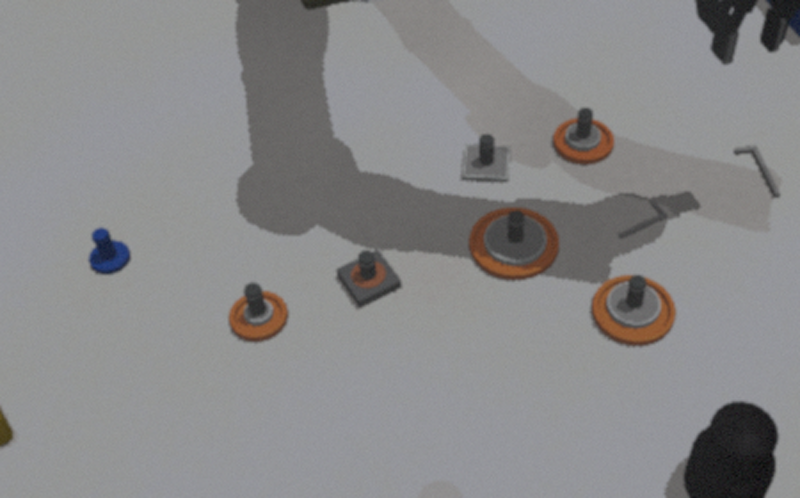

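View pics/top4.png

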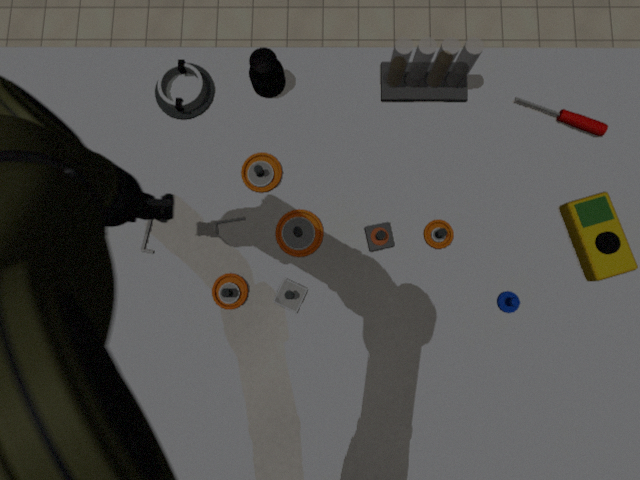

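All four discs sit flat inside their rims: a (438,234), b (230,291), c (262,172) and d (300,232) in the top view. The gauge (292,295), coil (380,237) and blue look-alike (508,301) haven't moved, so I'm handing in.

```bash
python3 -c "
from station import job_done
print(job_done())"
```

```text
the job is handed in; nothing more can be done
None
```

All four discs lie flat in their matching cradles, placed from smallest to largest; the coil module, square gauge and blue look-alike were left where they were, and I handed the job in at about 22 s.

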